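# Shut and lock the egg carrier

### The arm

A 7-joint arm with a two-finger parallel gripper is mounted at the origin on the work surface. World frame = base frame: x ahead of the robot, y to its left, z up, the work surface at z = 0. Lengths are in m, angles in rad, forces in N, time in s.
With the tool pointing down it reaches from about 0.425 to 1.025 m from the base axis. Payload 9.4 kg.
Tool frame: the origin (TCP) lies at the centre of the arm's flange, where the gripper is bolted on; the fingertips stand 173 mm ahead of it and the grasp point (between the pads) lies 155 mm ahead of it (robot.grip_point_offset is the distance from the TCP to the grasp point, in m); z points along the fingers, y is the direction in which the jaws open and shut (so a half turn about z gives the same grasp; the last joint's range is limited). The gripper opens to 85 mm and grips with 20 to 120 N. Pads are 22 mm wide; open, the fingers measure 114 mm over their backs; the gripper's body (76 mm by 85 mm) begins 54 mm behind the grasp point. The pads swing forward as they close: fully open they stand 13 mm farther back than shut.
Start: joints at [-1.314, 0.599, -0.003, 1.599, 0.002, 0.943, -0.08], TCP at [0.238, 0.685, 0.405] pointing down, gripper open.
Joint ranges: [-2.57, 2.57], [-0.35, 1.97], [-1.29, 1.29], [0.11, 2.56], [-1.05, 4.19], [0.11, 1.86], [-2.63, 2.63]. Speed limits (rad/s): [2.22, 2.22, 3.01, 3.01, 3.14, 3.14, 3.14].

### API

Orientations are given as a unit quaternion [w, x, y, z].
In Python, from bench import readout, optics, ticket, robot gives the robot as it stands.
- The arm moves only by the tool carry_out, never from a script. Its arguments are lists of equal length, an entry for each row: "translation": the shift along the world's x, y, z in mm, a list of three; "roll": the turn about the world's z in rad; "claw": the closure, from -1 (fully open) to 1 (shut). In form: {"translation": [[tx, ty, tz], ...], "roll": [roll, ...], "claw": [claw, ...]}. A call has 1 to 5 rows; each row is the pose to reach, as a shift and turn from the pose commanded when the call began; what a row does not reach only later rows make up. A row lasts 1/12 s, in which the tool goes at most 41.7 mm and 7.16 degrees, less where a joint would pass 70% of its speed; a pose out of reach is approached as far as the arm can. A call with a gripper value outside its range is refused whole. The fingers move at their own pace and stop on an object; the grip force is fixed at half the most. Time passes only in rows, so rows that repeat a pose let the fingers close. It gives the time, the measured TCP pose, the force and the opening at its end, in the units of the state.
- readout.get_obs(): the state, without advancing time (a new reading comes with each control period).
- optics.grab_frame(name): name is "scene" or "top"; returns a dict with "pixels" (400x640x3 uint8, red, green, blue), "range_z" (400x640 float32, m along the optical axis (not along the pixel's ray), 0 where there is no reading), "K" (3x3 intrinsics, pixels), "rvec" (rotation vector, rad) and "tvec" (3), from world to camera coordinates, as OpenCV has them. Camera axes: x right, y down, z forward; pixel columns grow to the right and rows downward; lengths in m; the calibration is good to about 2 mm. A picture is of the moment at which its call begins.
- ticket.sign_off(): hands the job in, once; it reports no verdict.
The state is a dict: "time_s": time; "joints": joint angles; "joint_velocities": joint speeds; "effort": joint torques, N m; "tool_pos": TCP position; "ee_rot": TCP orientation; "contact_force": force on the tool from outside, world axes, zero at the start; "moment": the same for the moment, N m; "gripper_width": finger opening in m.
Only numpy, scipy, OpenCV 4.12 (cv2) and the standard library are available. Lean on these libraries where they do the work, as an engineer would, in place of code of your own. Each camera call takes 0.05 s, during which the arm holds its last target.

### The job

Close the egg carrier: with a fingertip push its sliding green lid all the way home over the eggs, then set a fingertip in the slot of the orange quarter-turn latch and turn it clockwise (seen from above) a quarter turn until it stops and the lid is locked. Only push and turn with the fingers: pick nothing up, leave everything else where it stands, and finish with the hand clear.

Things in the scene. Friction and masses are not known exactly. Their poses are not given: they have to be found in the camera images.
- egg_case: White box with green bands, fixed, 320 (x) x 270 (y) x 85 mm high. Origin: centre of its underside, on the table. +x is the way the lid closes; it opens towards -x (the robot's side). Grey rails 22 mm high on top guide the lid's two sides; the -y rail has a gap where the latch's tongue lodges when locked. Beyond the +y rail is a side shelf, 85 mm high.
- lid (a joint): How far the lid stands open, m: 0 = home (end stop), at most 0.065; starts at 0.030 to 0.060. Slides level, about 6 N of friction, stays where left. Green plate 230 (x) x 160 (y) x 8 mm, underside 87 mm above the table, with an upright lip 120 mm wide and 10 mm thick along its near (-x) edge.
- lid_push (a point): Middle of the lip's near (-x) face, 108 mm above the table; moves with the lid, axes parallel to the case's. Push here along the case's +x to close the lid. The face is flush with the lid's near edge and reaches from 87 to 121 mm above the table; the case's top in front of it is at 85 mm.
- latch (a joint): Turn of the latch, rad: 0 = unlocked, grows clockwise seen from above, 1.571 = locked (hard stop); starts at 0 to 0.2. Friction 0.12 N m, stays where left. A disc of 104 mm diameter on the lid, top 133 mm above the table. Under it a steel tongue 18 mm wide reaches 96 mm from the axis along the slot's +x; it strikes the rail if the lid is not home.
- latch_slot (a point): Centre of the latch's slot floor, on the turning axis, 113 mm above the table, 95 mm beyond the lip's near face. x: along the slot (case +x at joint 0, case -y when locked); z up. Slot between two orange jaws across the whole disc: 34 mm wide, 20 mm deep, open ends, takes a shut pair of fingers. Push near its -x end: at the +x end the push tends to open the lid.
- stamp: Wooden hand stamp, 36 x 36 mm foot and round knob, 70 mm high, loose, standing on the +y side shelf of the case. Origin: centre of its underside. Leave it alone.
- tape: Roll of brown tape lying flat, 100 mm diameter, 48 mm high, loose. Origin: centre of its underside. Leave it alone.
- jar: Jar with steel cap, 68 mm diameter, 90 mm high, loose. Origin: centre of its underside. Leave it alone.
- mug: White mug, 80 mm diameter, 90 mm high, handle on its +y side, loose. Origin: centre of its underside. Leave it alone.
- torch: Candling torch standing upright on its end, 48 mm diameter at the top, 120 mm high, loose. Origin: centre of its underside. Leave it alone.
- carton: Closed egg carton of grey-yellow pulp, 250 (x) x 110 (y) x 69 mm high, loose. Origin: centre of its underside. Leave it alone.
- egg_tray: Open pulp tray full of eggs, 290 x 290 mm, eggs up to 73 mm high, fixed on the left of the table. Origin: centre of its underside. Leave it alone.

How it is judged:
On the way, in this order (a step that is already met when the one before it is completed fails the run):
1. the lid is home (within 4 mm) while the latch is still unlocked (value of joint lid below 0.004 m and value of joint latch below 0.4 rad), for 0.1 s.
2. a fingertip in the slot is turning the latch (past 0.6 rad) (value of joint latch above 0.6 rad and horizontal distance between the grasp point and latch_slot below 0.045 m and z of the grasp point in the frame of latch_slot below 0.036 m and contact force between the fingers and egg_case above 0.2 N).
At the end, for the whole second after the job is handed in: The lid is home to within 6 mm, the latch is turned at least 1.45 rad of its 1.571 (locked) and at rest, and the hand touches nothing (value of joint lid below 0.006 m and value of joint latch above 1.45 rad and velocity of joint latch below 0.05 rad/s and velocity of joint lid below 0.01 m/s).
It fails at once if a thing that stands about is lifted or pushed more than 25 mm (distance of any of stamp, tape, jar, mug, torch, carton from where it was at the start of the episode above 0.025 m).
It fails at once if a thing that stands about is knocked over (angle between any of stamp, tape, jar, mug, torch, carton's own z axis and vertical above 0.5 rad).
It also fails if it takes over 45 s, if anything falls off the work surface, if the arm or the gripper's body presses on something with over 40 N, if the wrist force passes 120 N, or if a joint passes its speed limit or range.

## Working session

There is one attempt and no reset: what is moved stays moved. The work goes in short steps, Python scripts to look and compute and a tool call to move; the robot and the scene stay as the last step left them, time stands still between calls to the robot, and variables do not carry over. Pictures are saved under pics/ and viewed, and the job is handed in when it is done.

Besides the shell and the picture viewer there is one more tool, called after ">>>" in YAML: its name, and indented under it one key for each argument. carry_out: Moves the arm, as the interface text tells. Its arguments: {"type":"object","properties":{"translation":{"type":"array","items":{"type":"array","items":{"type":"number"}}},"roll":{"type":"array","items":{"type":"number"}},"claw":{"type":"array","items":{"type":"number"}}},"required":["translation","roll","claw"]}

```bash
mkdir -p pics; cat > h.py <<'E'
import numpy as np, cv2
from bench import readout, optics, ticket, robot
def grab(n,f):
    d=optics.grab_frame(n); cv2.imwrite('pics/'+f,d['pixels'][:,:,::-1]); np.savez(''+n+'.npz',**d); return d
def cloud(d):
    K=d['K'];R=cv2.Rodrigues(np.array(d['rvec'],float))[0];t=np.array(d['tvec'],float).ravel()
    z=d['range_z'];v,u=np.mgrid[:z.shape[0],:z.shape[1]]
    c=np.stack([(u-K[0,2])/K[0,0]*z,(v-K[1,2])/K[1,1]*z,z],-1)
    w=(c-t)@R; w[z==0]=np.nan; return w
E
python3 - <<'E'
from h import *
o=readout.get_obs();print(o)
for n in('scene','top'):
    d=grab(n,n+'0.png'); print(n,d['K'],d['rvec'],d['tvec'])
E
```

```text
{'time_s': 0.0, 'joints': array([-1.31370832,  0.60008652, -0.00250036,  1.600109  ,  0.00177039,
        0.94291097, -0.07980886]), 'joint_velocities': array([-0.00089765, -0.00012161, -0.00043978,  0.00073536, -0.00111003,
        0.00136186,  0.00082569]), 'effort': array([-5.55420030e-06, -7.76454306e+01,  1.56441651e+00, -2.58006155e+01,
        1.21879412e-02,  8.92872806e-03,  8.18537877e-07]), 'tool_pos': array([0.23747227, 0.6847935 , 0.40385272]), 'ee_rot': array([-5.61948103e-05,  1.66121853e-01,  9.86104943e-01, -7.53793605e-04]), 'contact_force': array([ 0.22401062, -0.82211153, -0.18414305]), 'moment': array([-0.03918064, -0.00990629, -0.05370229]), 'gripper_width': 0.08537143116693573}
scene [[509.74574185   0.         326.88124851]
 [  0.         509.74574185 202.60697153]
 [  0.           0.           1.        ]] [ 1.97343243  1.24907219 -0.5891209 ] [-0.18221635 -0.23871297  1.98956074]
top [[376.70661064   0.         320.82547109]
 [  0.         376.70661064 202.51623333]
 [  0.           0.           1.        ]] [ 2.15848236 -2.12533628  0.18419859] [-0.03796972  0.52255491  1.16939578]
```

View pics/scene0.png

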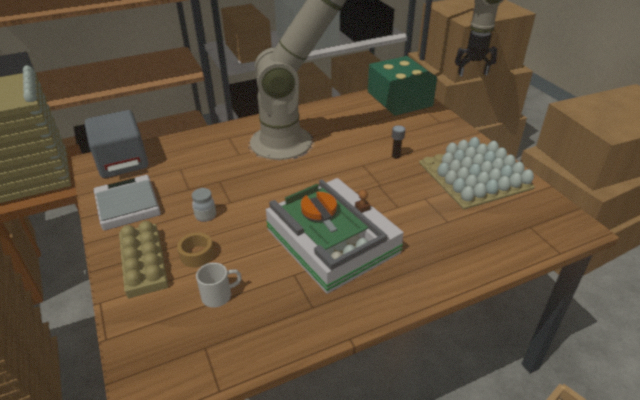

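View pics/top0.png

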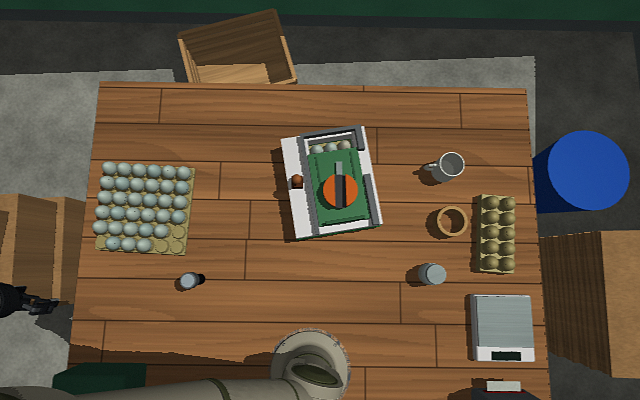

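The top view shows the case at about (333,183), yawed slightly. The orange latch is at (340,190), the lip near (345,222), the stamp at (297,181) and the torch at (190,281). Next I'll measure poses.

```bash
python3 - <<'E'
from h import *
for n in('top','scene'):
    d=dict(np.load(n+'.npz')); w=cloud(d); p=d['pixels'].astype(int)
    hsv=cv2.cvtColor(d['pixels'],cv2.COLOR_RGB2HSV)
    z=w[...,2]; reg=(w[...,0]>0.4)&(w[...,0]<0.95)&(abs(w[...,1])<0.3)
    print(n)
    m=reg&(z>0.07)&(z<0.17)
    # case outline
    h=(reg&(z>.078)&(z<.14)).astype(np.uint8)
    k,l,s,c=cv2.connectedComponentsWithStats(h); i=1+s[1:,4].argmax()
    q=w[l==i]; r=cv2.minAreaRect(q[:,:2].astype(np.float32)*1000); print('case',r)
    o=(hsv[...,0]<14)&(hsv[...,1]>200)&(hsv[...,2]>120)&m&(z>.12)
    q=w[o]; print('disc',len(q),cv2.minEnclosingCircle(q[:,:2].astype(np.float32)*1000),q.mean(0),np.median(q[:,2]))
    ll=(l==i)
    y,x=np.where(ll); x0,x1,y0,y1=x.min()-5,x.max()+5,y.min()-5,y.max()+5
    im=cv2.resize(d['pixels'][y0:y1,x0:x1,::-1],None,fx=5,fy=5 if n=='top' else 5,interpolation=cv2.INTER_NEAREST)
    im=im[:600,:800]; cv2.imwrite(f'pics/{n}_crop.png',im); print(x0,y0)
    zi=np.nan_to_num(z[y0:y1,x0:x1]); zi=np.clip((zi-.07)/.07*255,0,255).astype(np.uint8)
    cv2.imwrite(f'pics/{n}_z.png',cv2.resize(cv2.applyColorMap(zi,cv2.COLORMAP_JET),None,fx=5,fy=5,interpolation=0)[:600,:800])
E
```

```text
top
case ((588.0787353515625, -57.7098388671875), (321.7690734863281, 270.2445068359375), 10.387465476989746)
disc 518 ((559.538818359375, -47.02275848388672), 90.76766967773438) [ 0.54748402 -0.08528207  0.13376531] 0.1337678560821372
275 119
scene
case ((588.6202392578125, -58.86846923828125), (327.3367919921875, 275.6405944824219), 10.477151870727539)
disc 197 ((552.8514404296875, -87.30009460449219), 50.97980499267578) [ 0.55855834 -0.09093825  0.13100633] 0.13185262610542192
261 173
```

View pics/top_crop.png

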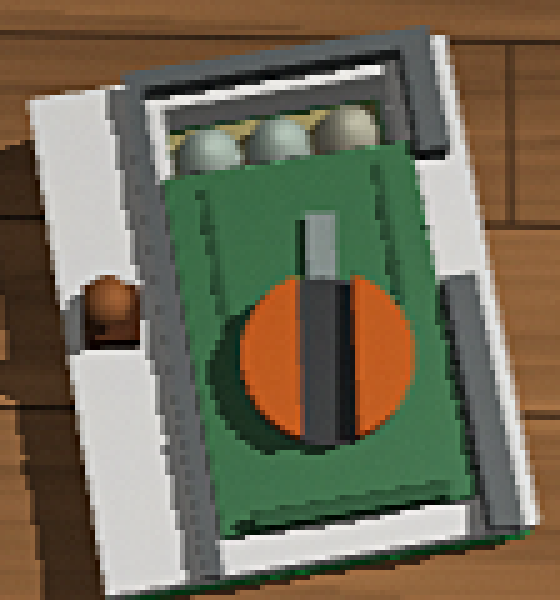

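View pics/top_z.png

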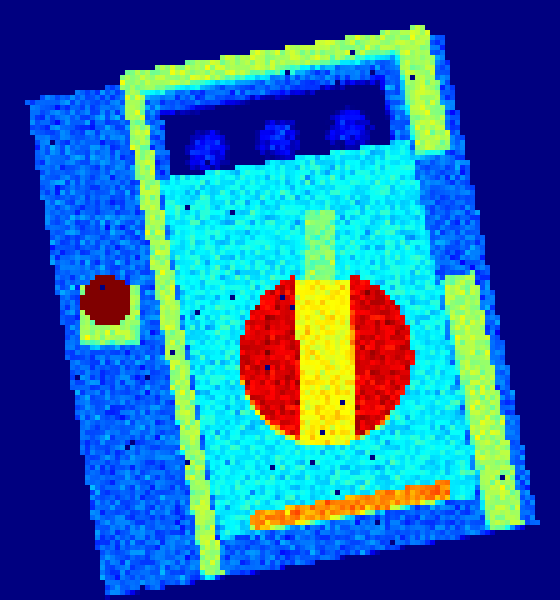

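```bash
python3 - <<'E'
from h import *
a=np.deg2rad(10.4);c=np.array([.588,-.058]);R=np.array([[np.cos(a),-np.sin(a)],[np.sin(a),np.cos(a)]])
for n in('top','scene'):
    d=dict(np.load(n+'.npz')); w=cloud(d); z=w[...,2]
    hsv=cv2.cvtColor(d['pixels'],cv2.COLOR_RGB2HSV)
    q=(w[...,:2]-c)@R
    inn=(abs(q[...,0])<.17)&(abs(q[...,1])<.14)
    s=q[(z>.128)&(z<.138)&inn&(hsv[...,0]<14)&(hsv[...,1]>200)]
    s=s[abs(s[:,1])<.1]; s=s[np.linalg.norm(s-np.median(s,0),axis=1)<.06]
    print(n,'disc case-frame',cv2.minEnclosingCircle((s*1000).astype(np.float32)), s.min(0),s.max(0))
    lp=inn&(z>.114)&(z<.125)&(q[...,0]<-.05)
    g=q[lp]; print('lip',len(g),np.percentile(g,[1,10,50,90,99],axis=0).round(4).tolist())
    # slot floor and tongue
    f=inn&(np.linalg.norm(q-np.median(s,0),axis=-1)<.048)&(z<.122)
    f=q[f]; print('slot',len(f), f.mean(0)); u,sv,vt=np.linalg.svd(f-f.mean(0)); print(vt[0],np.degrees(np.arctan2(vt[0][1],vt[0][0])))
    if n=='top':
        # things tall near
        h=(z>.03)&(z<.25)&(w[...,0]>.2)&(w[...,0]<1)&(abs(w[...,1])<.7)
        k,l,st,ce=cv2.connectedComponentsWithStats(h.astype(np.uint8))
        for i in range(1,k):
            if st[i,4]>40: print(w[l==i].mean(0).round(3),w[l==i][:,2].max().round(3),st[i,4])
        sm=inn&(q[...,1]>.1)&(z>.1); print('stamp',q[sm].mean(0))
E
```

```text
top disc case-frame ((-44.48960494995117, -20.44091033935547), 51.70689010620117) [-0.09396781 -0.06992183] [0.00397725 0.02639724]
lip 222 [[-0.1386, -0.0772], [-0.1375, -0.0572], [-0.1305, -0.0165], [-0.0631, 0.0228], [-0.0526, 0.0379]]
slot 398 [-0.04936171 -0.03146805]
[-0.95123537 -0.30846601] -162.03319083820304
[ 0.582 -0.058  0.095] 0.158 8893
[ 0.646 -0.434  0.067] 0.095 494
[0.618 0.535 0.059] 0.08 939
[0.57  0.537 0.059] 0.076 936
[0.523 0.539 0.059] 0.077 945
[ 0.432 -0.588  0.052] 0.075 2666
[0.477 0.564 0.059] 0.077 818
[ 0.47  -0.447  0.046] 0.058 416
[0.47  0.419 0.06 ] 0.076 151
[0.429 0.566 0.059] 0.078 823
[0.382 0.568 0.059] 0.077 507
[ 0.304 -0.37   0.08 ] 0.096 470
[0.277 0.35  0.11 ] 0.128 301
[ 0.221 -0.594  0.042] 0.05 808
stamp [0.00378901 0.11093956]
scene disc case-frame ((-37.71159744262695, -22.082138061523438), 49.471614837646484) [-0.08136838 -0.06985594] [0.00759027 0.0272821 ]
lip 176 [[-0.1402, -0.0802], [-0.1365, -0.0702], [-0.1291, -0.0158], [-0.0633, 0.0193], [-0.0523, 0.0358]]
slot 622 [-0.02481305 -0.01023239]
[0.96285479 0.27001972] 15.665440331463639
```

```bash
cat > m.py <<'E'
from h import *
a=np.deg2rad(10.4);c=np.array([.588,-.058]);R=np.array([[np.cos(a),-np.sin(a)],[np.sin(a),np.cos(a)]])
def meas(d):
    w=cloud(d); z=w[...,2]; hsv=cv2.cvtColor(d['pixels'],cv2.COLOR_RGB2HSV); q=(w[...,:2]-c)@R
    g=q[(z>.114)&(z<.126)&(abs(q[...,1]+.02)<.075)&(q[...,0]<-.05)&(hsv[...,0]>30)&(hsv[...,0]<90)&(hsv[...,1]>70)]
    if len(g)>20:
        g=g[abs(g[:,0]-np.median(g[:,0]))<.012]
        print('lip',len(g),g.mean(0),g.min(0),g.max(0),'tilt deg',np.degrees(np.arctan(np.polyfit(g[:,1],g[:,0],1)[0])))
    s=q[(z>.128)&(z<.138)&(abs(q[...,1])<.09)&(abs(q[...,0])<.12)&(hsv[...,0]<14)&(hsv[...,1]>180)]
    s=s[np.linalg.norm(s-np.median(s,0),axis=1)<.06]
    (cx,cy),r=cv2.minEnclosingCircle((s*1000).astype(np.float32)); cc=np.array([cx,cy])/1000
    print('disc',cc,r,'world',c+R@cc)
    f=q[(np.linalg.norm(q-cc,axis=-1)<.04)&(z<.122)&(z>.105)]
    u,sv,vt=np.linalg.svd(f-f.mean(0)); an=np.degrees(np.arctan2(*vt[0][::-1])); an=(an+90)%180-90
    # tongue
    rr=np.linalg.norm(q-cc,axis=-1); t=q[(rr>.058)&(rr<.092)&(z>.1)&(z<.112)&(hsv[...,1]<60)]
    print('slot',len(f),f.mean(0),'case angle',an)
    if len(t)>5: v=t.mean(0)-cc; print('tongue',len(t),np.degrees(np.arctan2(v[1],v[0])))
    # rails straightness
    ra=q[(z>.102)&(z<.112)&(q[...,1]>.05)&(q[...,1]<.1)&(abs(q[...,0])<.15)]
    if len(ra)>50: print('rail tilt',np.degrees(np.arctan(np.polyfit(ra[:,0],ra[:,1],1)[0])),ra[:,1].mean())
E
python3 - <<'E'
from m import *
for n in('top','scene'): print(n); meas(dict(np.load(n+'.npz')))
E
```

```text
top
lip 139 [-0.13388104 -0.01919499] [-0.13894766 -0.0783924 ] [-0.12842544  0.04039578] tilt deg 0.002474445473010168
disc [-0.04431278 -0.0202113 ] 51.707698822021484 world [ 0.54806374 -0.08587856]
slot 273 [-0.04431059 -0.02049012] case angle -7.069225399212428
tongue 186 -23.20433327802033
rail tilt -0.1558362589878839 0.07002551828207562
scene
lip 91 [-0.13056219 -0.02098555] [-0.14054393 -0.08045083] [-0.12361816  0.03595759] tilt deg -0.21163293628736338
disc [-0.04064098 -0.0209428 ] 53.010616302490234 world [ 0.55180727 -0.08593521]
slot 170 [-0.03898858 -0.01435654] case angle -8.248597033599225
tongue 166 16.45931184782601
rail tilt -0.3637023684029875 0.06886064555290167
```

>>> carry_out:
  translation:
    - [40,0,0]
    - [80,0,0]
    - [110,-20,0]
    - [130,-50,0]
    - [140,-90,0]
  roll: [-0.1,-0.2,-0.3,-0.4,-0.5]
  claw: [1,1,1,1,1]

```text
time_s: 0.52
tool_pos: [0.3804, 0.5946, 0.4034]
ee_rot: [0.001, 0.408, 0.913, 0.0]
contact_force: [-0.4, -0.2, 0.2]
gripper_width: 0.0253
```

>>> carry_out:
  translation:
    - [10,-38,0]
    - [20,-76,0]
    - [30,-114,0]
    - [40,-152,0]
    - [50,-190,0]
  roll: [-0.1,-0.2,-0.3,-0.4,-0.5]
  claw: [1,1,1,1,1]

```text
time_s: 0.93
tool_pos: [0.4276, 0.403, 0.4045]
ee_rot: [-0.0, 0.62, 0.784, -0.0]
contact_force: [0.6, 0.9, 0.6]
gripper_width: -0.0003
```

>>> carry_out:
  translation:
    - [0,-40,0]
    - [0,-80,0]
    - [0,-120,0]
    - [0,-160,0]
    - [0,-200,0]
  roll: [-0.05,-0.056,-0.056,-0.056,-0.056]
  claw: [1,1,1,1,1]

```text
time_s: 1.35
tool_pos: [0.427, 0.2032, 0.4046]
ee_rot: [-0.0, 0.64, 0.768, -0.0]
contact_force: [0.6, -0.3, 0.3]
gripper_width: 0.0001
```

>>> carry_out:
  translation:
    - [0,-40,0]
    - [0,-80,0]
    - [0,-120,0]
    - [0,-160,0]
    - [0,-200,0]
  roll: [0,0,0,0,0]
  claw: [1,1,1,1,1]

```text
time_s: 1.77
tool_pos: [0.427, 0.0032, 0.4047]
ee_rot: [0.0, 0.64, 0.768, 0.0]
contact_force: [0.9, -0.1, 0.6]
gripper_width: -0.0002
```

>>> carry_out:
  translation:
    - [0,-40,0]
    - [0,-80,0]
    - [0,-110,0]
    - [0,-113,0]
    - [0,-113,0]
  roll: [0,0,0,0,0]
  claw: [1,1,1,1,1]

```text
time_s: 2.18
tool_pos: [0.4272, -0.1097, 0.4046]
ee_rot: [0.0, 0.642, 0.767, -0.0]
contact_force: [-0.4, -0.1, 0.2]
gripper_width: -0.0001
```

```bash
python3 - <<'E'
from m import *
from scipy.spatial.transform import Rotation as Ro
o=readout.get_obs();print(o['tool_pos'],o['joints'],o['gripper_width'],o['time_s'])
q=o['ee_rot'];M=Ro.from_quat([*q[1:],q[0]]).as_matrix();print('y yaw',np.degrees(np.arctan2(M[1,1],M[0,1])),M[:,2])
E
```

```text
[ 0.42717462 -0.10971691  0.40462819] [-0.18642592  0.27443005  0.39167036  2.24067023 -0.17038087  0.65347965
  0.50444753] -9.362415721680275e-05 2.1833
y yaw 10.12446903071237 [-1.66399195e-04 -3.42383653e-04 -9.99999928e-01]
```

>>> carry_out:
  translation:
    - [0,2,-38]
    - [0,2,-76]
    - [0,2,-110]
    - [0,2,-133]
    - [0,2,-133]
  roll: [0,0,0,0,0]
  claw: [1,1,1,1,1]

```text
time_s: 2.6
tool_pos: [0.427, -0.1042, 0.2682]
ee_rot: [-0.003, 0.639, 0.769, -0.002]
contact_force: [0.0, 0.3, 0.1]
gripper_width: 0.0004
```

```bash
python3 - <<'E'
from m import *
for n in('top','scene'):
    d=grab(n,n+'1.png')
    im=d['pixels'][110:250,260:400] if n=='top' else d['pixels'][160:300,230:430]
    cv2.imwrite(f'pics/{n}1c.png',cv2.resize(im[:,:,::-1],None,fx=4,fy=4))
print(readout.get_obs()['contact_force'],readout.get_obs()['tool_pos'])
E
```

```text
[0.2913015  1.02151078 0.17163143] [ 0.42754664 -0.10508592  0.27145077]
```

View pics/scene1c.png

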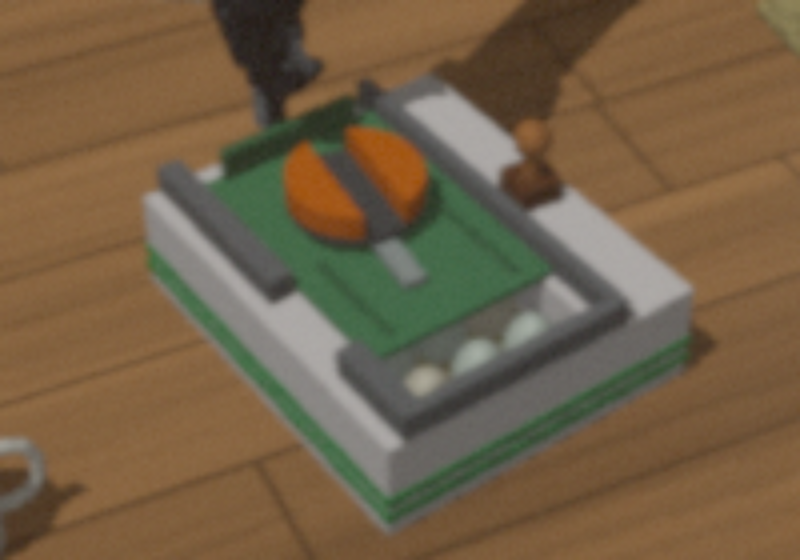

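View pics/top1c.png

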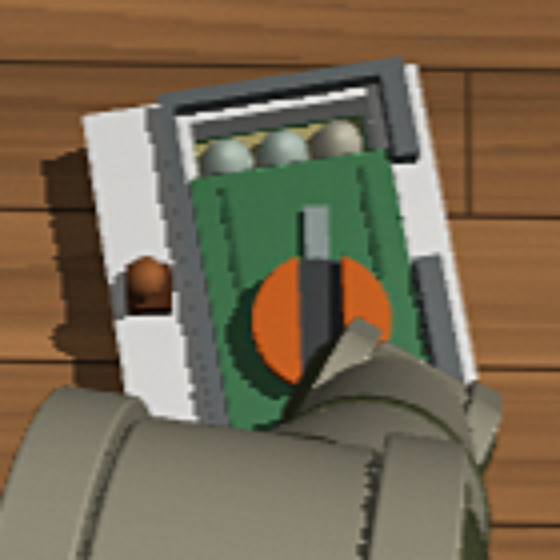

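The fingers are shut, just behind the lip at about (265,110) in the scene crop. Next I'll push along case +x.

>>> carry_out:
  translation:
    - [6,1,0]
    - [12,2,0]
    - [18,3,0]
    - [24,4,0]
    - [30,5,0]
  roll: [0,0,0,0,0]
  claw: [1,1,1,1,1]

```text
time_s: 3.12
tool_pos: [0.4571, -0.1007, 0.2729]
ee_rot: [-0.001, 0.64, 0.768, -0.0]
contact_force: [-6.9, -0.5, 4.8]
gripper_width: -0.0003
```

>>> carry_out:
  translation:
    - [4,1,0]
    - [8,1,0]
    - [12,2,0]
    - [16,3,0]
    - [20,4,0]
  roll: [0,0,0,0,0]
  claw: [1,1,1,1,1]

```text
time_s: 3.53
tool_pos: [0.4771, -0.097, 0.2729]
ee_rot: [-0.0, 0.64, 0.768, -0.0]
contact_force: [-6.2, -3.1, 1.7]
gripper_width: -0.0004
```

```bash
python3 - <<'E'
from m import *
for n in('top',):
    d=grab(n,n+'2.png'); w=cloud(d)
    im=d['pixels'][110:250,260:400]
    cv2.imwrite(f'pics/{n}2c.png',cv2.resize(im[:,:,::-1],None,fx=4,fy=4))
d=grab('scene','s2.png'); meas(d)
o=readout.get_obs();print(o['contact_force'],o['tool_pos'])
E
```

```text
lip 47 [-0.09147725 -0.02537051] [-0.09680162 -0.07562478] [-0.08661476  0.03554621] tilt deg -0.5465338022702766
disc [-0.00173451 -0.02326227] 52.41763687133789 world [ 0.59049327 -0.08119322]
slot 173 [ 0.00050001 -0.01451513] case angle -9.302942035807206
tongue 152 13.182649833173194
rail tilt -0.11958090216784388 0.06900936029591506
[-3.48210545 -1.22708496  1.96191952] [ 0.47787514 -0.09686705  0.2728203 ]
```

View pics/top2c.png

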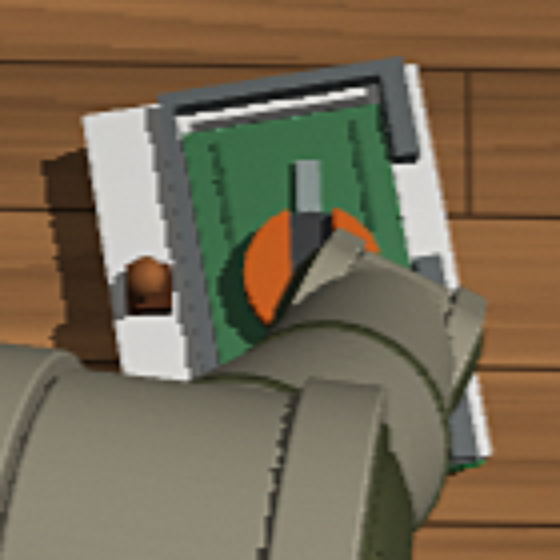

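The lid has moved about 40 mm and a gap still shows at its far edge. I'll keep pushing gently until the force rises.

>>> carry_out:
  translation:
    - [2,0,0]
    - [4,1,0]
    - [6,1,0]
    - [6,1,0]
  roll: [0,0,0,0]
  claw: [1,1,1,1]

```text
time_s: 3.97
tool_pos: [0.4834, -0.0959, 0.2725]
ee_rot: [-0.0, 0.64, 0.768, 0.0]
contact_force: [-4.2, -0.7, 3.2]
gripper_width: 0.0001
```

>>> carry_out:
  translation:
    - [2,0,0]
    - [4,1,0]
    - [4,1,0]
  roll: [0,0,0]
  claw: [1,1,1]

```text
time_s: 4.22
tool_pos: [0.4874, -0.095, 0.2725]
ee_rot: [0.0, 0.64, 0.768, -0.0]
contact_force: [-2.7, -3.2, 1.6]
gripper_width: 0.0002
```

>>> carry_out:
  translation:
    - [2,0,0]
    - [4,1,0]
    - [4,1,0]
  roll: [0,0,0]
  claw: [1,1,1]

```text
time_s: 4.47
tool_pos: [0.4914, -0.0942, 0.2725]
ee_rot: [0.0, 0.64, 0.768, -0.0]
contact_force: [-3.8, -3.2, 1.4]
gripper_width: -0.0001
```

>>> carry_out:
  translation:
    - [2,0,0]
    - [3,1,0]
    - [3,1,0]
  roll: [0,0,0]
  claw: [1,1,1]

```text
time_s: 4.72
tool_pos: [0.4929, -0.0939, 0.2724]
ee_rot: [-0.001, 0.641, 0.768, -0.001]
contact_force: [-10.2, -5.8, 6.0]
gripper_width: 0.0002
```

```bash
python3 - <<'E'
from m import *
d=grab('top','top3.png')
im=d['pixels'][110:250,260:400]
cv2.imwrite(f'pics/top3c.png',cv2.resize(im[:,:,::-1],None,fx=4,fy=4))
d=grab('scene','s3.png'); meas(d)
o=readout.get_obs();print(o['contact_force'],o['tool_pos'])
E
```

```text
lip 45 [-0.07707487 -0.02746844] [-0.08386729 -0.07811386] [-0.07244539  0.03358239] tilt deg -0.5931301956437316
disc [ 0.01446158 -0.02436865] 50.6007194519043 world [ 0.606623   -0.07935772]
slot 178 [ 0.01810102 -0.01551279] case angle -10.62905887309077
tongue 125 12.264912361302434
rail tilt -0.17623979487447824 0.06905825866014242
[-10.51314467  -5.69330573   5.78626371] [ 0.49282815 -0.09388181  0.27238197]
```

View pics/top3c.png

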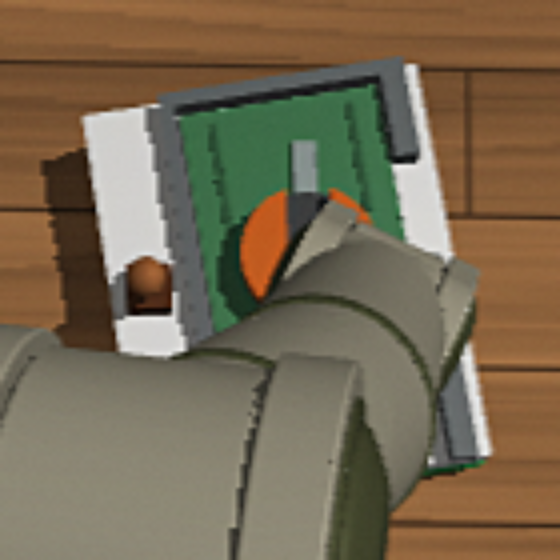

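The lid's far edge is now at the end rail and the force is rising, with the tool lagging its command. I'll push slightly more to confirm.

>>> carry_out:
  translation:
    - [1,0,0]
    - [2,0,0]
    - [2,0,0]
  roll: [0,0,0]
  claw: [1,1,1]

```text
time_s: 5.07
tool_pos: [0.4935, -0.094, 0.2723]
ee_rot: [-0.003, 0.641, 0.767, -0.002]
contact_force: [-15.2, -5.4, 11.4]
gripper_width: 0.0002
```

>>> carry_out:
  translation:
    - [-5,-1,0]
    - [-15,-2,0]
    - [-15,-2,30]
    - [-15,-2,60]
    - [-15,-2,60]
  roll: [0,0,0,0,0]
  claw: [1,1,1,1,1]

```text
time_s: 5.48
tool_pos: [0.4825, -0.0953, 0.3361]
ee_rot: [0.003, 0.64, 0.768, 0.002]
contact_force: [0.8, -0.1, 1.0]
gripper_width: 0.0002
```

```bash
python3 - <<'E'
from m import *
d=grab('top','top4.png'); meas(d)
d=grab('scene','s4.png'); print();meas(d)
im=d['pixels'][160:300,230:430]
cv2.imwrite(f'pics/s4c.png',cv2.resize(im[:,:,::-1],None,fx=4,fy=4))
o=readout.get_obs();print(o['contact_force'],o['tool_pos'])
E
```

```text
disc [0.01657735 0.00580994] 41.93862533569336 world [ 0.6032562  -0.04929298]
slot 43 [ 0.0336339  -0.00870598] case angle -39.22678877964108
tongue 228 61.10018040025878
rail tilt -0.9257452368134387 0.07033635914839932

lip 44 [-0.07580395 -0.02276971] [-0.08154734 -0.07693065] [-0.07017528  0.02859575] tilt deg 0.5225729295323854
disc [ 0.01166717 -0.02585984] 52.23881530761719 world [ 0.6041437  -0.08132885]
slot 170 [ 0.01484969 -0.01512877] case angle -10.612990430987281
tongue 130 3.3222125773566535
rail tilt -0.26456667029726105 0.06914203687737204
[-0.11148004 -0.41676926  0.23793963] [ 0.48196172 -0.094608    0.33317986]
```

View pics/s4c.png

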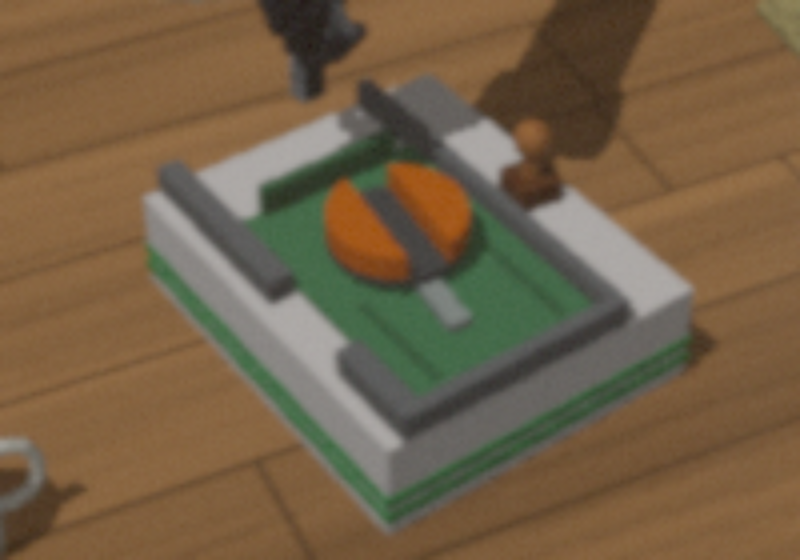

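The lid is home. Next I'll move over the slot's near end.

>>> carry_out:
  translation:
    - [30,6,0]
    - [60,12,0]
    - [86,17.5,0]
    - [86,17.5,0]
    - [86,17.5,0]
  roll: [-0.07,-0.14,-0.14,-0.14,-0.14]
  claw: [1,1,1,1,1]

```text
time_s: 6.0
tool_pos: [0.5683, -0.0766, 0.3305]
ee_rot: [-0.0, 0.692, 0.722, -0.0]
contact_force: [-1.4, -0.7, -0.6]
gripper_width: 0.0002
```

```bash
python3 - <<'E'
from m import *
d=grab('scene','s5.png')
im=d['pixels'][160:270,260:400]
cv2.imwrite(f'pics/s5c.png',cv2.resize(im[:,:,::-1],None,fx=5,fy=5))
o=readout.get_obs();print(o['contact_force'],o['tool_pos'],o['joints'])
E
```

```text
[-1.18474613 -0.19427108  0.80209193] [ 0.56713544 -0.07716223  0.33058467] [-0.22484462  0.54065513  0.38159559  2.03827824 -0.33403354  0.62345011
  0.42346891]
```

View pics/s5c.png

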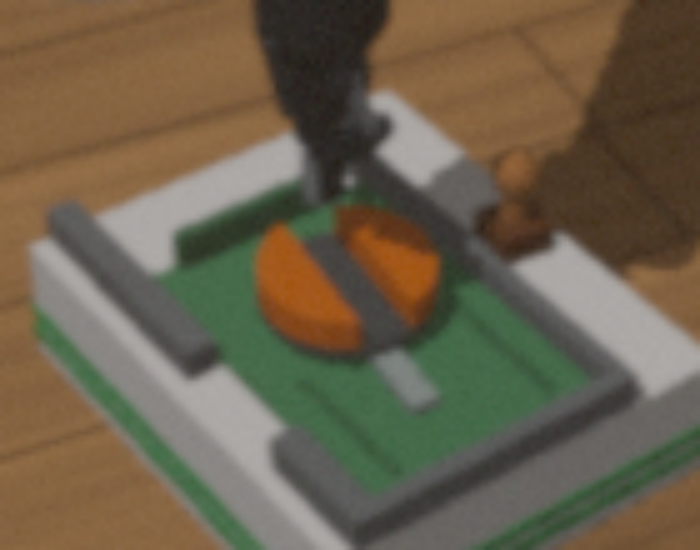

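```bash
python3 - <<'E'
from m import *
d=dict(np.load('scene.npz'))
def P(p): return cv2.projectPoints(np.array(p,float).reshape(-1,3),d['rvec'],d['tvec'],d['K'],None)[0].reshape(-1,2)
im=cv2.resize(d['pixels'][160:270,260:400][:,:,::-1],None,fx=5,fy=5)
T=lambda p:tuple(int(v) for v in ((P(p)[0]-[260,160])*5+2.5))
C=np.array([.6014,-.0759])
for deg,col in((2,(255,255,0)),):
    t=np.deg2rad(deg);ux=np.array([np.cos(t),np.sin(t)]);uy=np.array([-ux[1],ux[0]])
    for s in(-.017,.017):
        e=np.sqrt(.052**2-.017**2)
        cv2.line(im,T([*(C-e*ux+s*uy),.133]),T([*(C+e*ux+s*uy),.133]),col,1)
for k in range(72):
    t=k*np.pi/36; cv2.circle(im,T([*(C+.052*np.array([np.cos(t),np.sin(t)])),.133]),1,(255,0,255),-1)
cv2.circle(im,T([.5675,-.077,.158]),3,(0,255,255),-1)
cv2.circle(im,T([.5675,-.077,.115]),3,(255,0,0),-1)
cv2.imwrite('pics/s5o.png',im)
E
```

```text
(no output)
```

View pics/s5o.png

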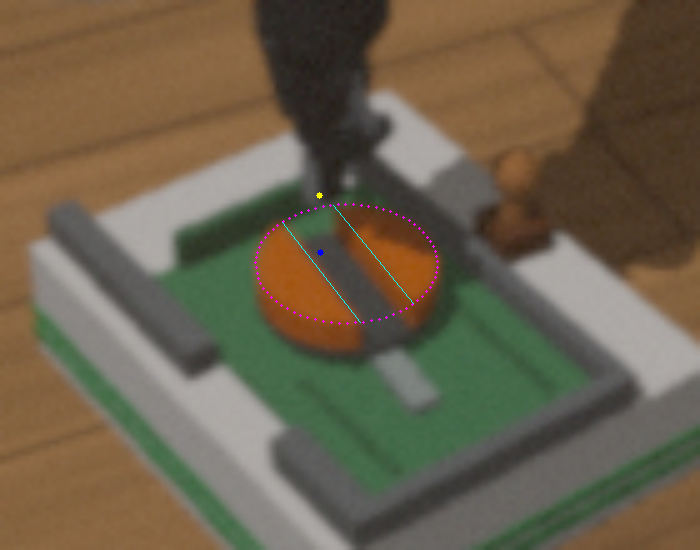

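The model overlay matches the disc and slot very well, so I'll descend.

>>> carry_out:
  translation:
    - [0,0,-10]
    - [0,0,-20]
    - [0,0,-26]
    - [0,0,-30]
    - [0,0,-30]
  roll: [0,0,0,0,0]
  claw: [1,1,1,1,1]

```text
time_s: 6.47
tool_pos: [0.5669, -0.0777, 0.3004]
ee_rot: [-0.001, 0.693, 0.721, -0.001]
contact_force: [-0.3, 0.5, -0.3]
gripper_width: 0.0002
```

>>> carry_out:
  translation:
    - [0,0,-4]
    - [0,0,-8]
    - [0,0,-10]
    - [0,0,-10]
  roll: [0,0,0,0]
  claw: [1,1,1,1]

```text
time_s: 6.8
tool_pos: [0.5675, -0.0775, 0.2913]
ee_rot: [-0.0, 0.692, 0.721, -0.0]
contact_force: [0.7, 0.4, -0.1]
gripper_width: -0.0003
```

```bash
python3 - <<'E'
from m import *
d=grab('scene','s6.png')
im=d['pixels'][160:270,260:400]
cv2.imwrite(f'pics/s6c.png',cv2.resize(im[:,:,::-1],None,fx=5,fy=5))
o=readout.get_obs();print(o['contact_force'],o['tool_pos'],o['joints'])
E
```

```text
[-0.66607816 -0.29807133  0.44279549] [ 0.56750175 -0.07750729  0.29153462] [-0.19262068  0.59542833  0.33917897  2.06365928 -0.37117795  0.54023458
  0.45477003]
```

View pics/s6c.png

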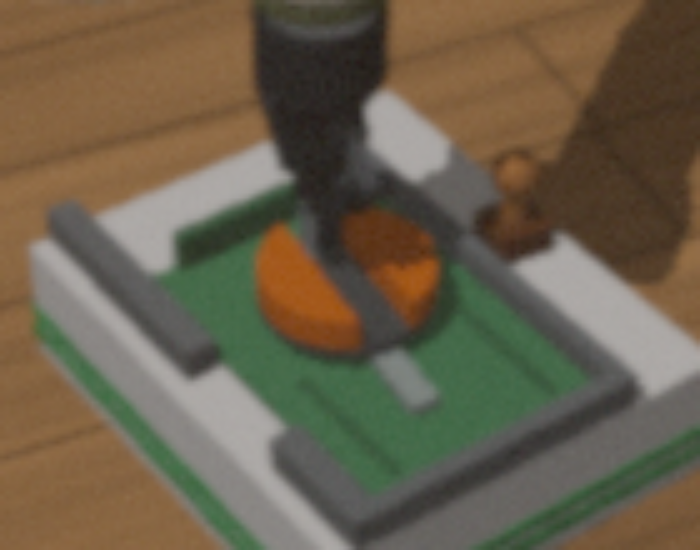

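The finger is in the slot, with its tip just above the floor and no contact force. I'll turn it now.

>>> carry_out:
  translation:
    - [0,4.4,0]
    - [0.5,8.5,0]
    - [1.6,12.5,0]
    - [3,16.3,0]
    - [5,20,0]
  roll: [0,-0.05,-0.17,-0.29,-0.41]
  claw: [1,1,1,1,1]

```text
time_s: 7.27
tool_pos: [0.5725, -0.0587, 0.292]
ee_rot: [0.001, 0.827, 0.562, -0.0]
contact_force: [-0.4, -8.6, -2.5]
gripper_width: 0.0001
```

```bash
python3 - <<'E'
from m import *
d=grab('scene','s7.png')
im=d['pixels'][160:270,260:400]
cv2.imwrite(f'pics/s7c.png',cv2.resize(im[:,:,::-1],None,fx=5,fy=5))
o=readout.get_obs();print(o['contact_force'],o['tool_pos'],o['joints'])
E
```

```text
[ 0.94610199 -6.11261055  0.85269156] [ 0.57314208 -0.05783936  0.2919059 ] [-0.30973665  0.61963296  0.46736427  2.06191512 -0.50330963  0.56889932
  0.12958629]
```

View pics/s7c.png

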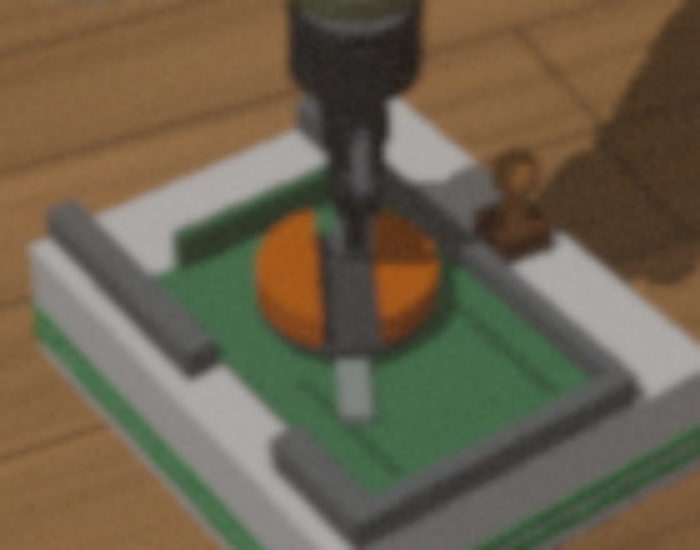

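The latch is turning and the tongue has swung round to (355,390). Continuing.

>>> carry_out:
  translation:
    - [2.7,3.3,0]
    - [5.5,6.3,0]
    - [8.7,8.9,0]
    - [12.2,11.1,0]
    - [16,12.9,0]
  roll: [-0.12,-0.24,-0.36,-0.48,-0.6]
  claw: [1,1,1,1,1]

```text
time_s: 7.73
tool_pos: [0.5877, -0.0463, 0.292]
ee_rot: [0.001, 0.956, 0.293, -0.001]
contact_force: [-4.0, -9.3, 0.0]
gripper_width: -0.0003
```

>>> carry_out:
  translation:
    - [4,1.3,0]
    - [8,2.1,0]
    - [12,2.5,0]
    - [14,2.5,0]
    - [14,2.5,0]
  roll: [-0.12,-0.24,-0.36,-0.42,-0.42]
  claw: [1,1,1,1,1]

```text
time_s: 8.15
tool_pos: [0.6006, -0.0431, 0.2914]
ee_rot: [0.001, 0.996, 0.088, -0.002]
contact_force: [-9.0, -5.0, 5.5]
gripper_width: -0.0
```

```bash
python3 - <<'E'
from m import *
d=grab('scene','s8.png')
im=d['pixels'][160:270,260:400]
cv2.imwrite(f'pics/s8c.png',cv2.resize(im[:,:,::-1],None,fx=5,fy=5))
o=readout.get_obs();print(o['contact_force'],o['tool_pos'],o['joints'])
E
```

```text
[-9.32847274 -6.03870109  3.21409562] [ 0.60056838 -0.04309782  0.29145674] [-0.50153249  0.73119821  0.76699872  2.01110391 -0.77384473  0.72159876
 -0.63551594]
```

View pics/s8c.png

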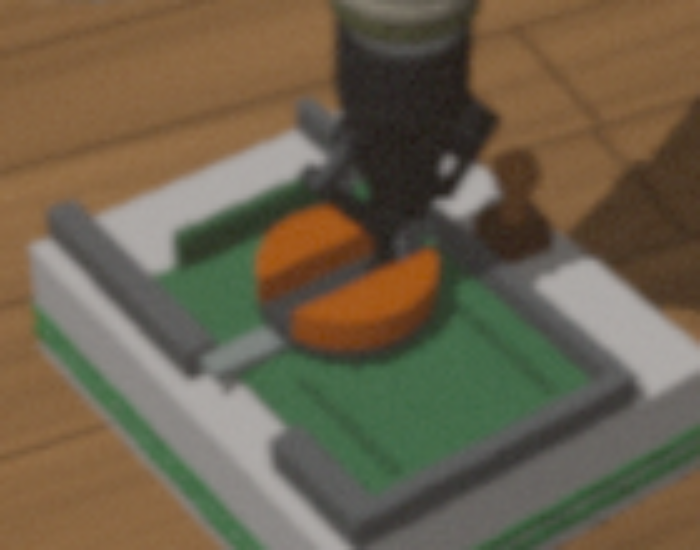

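>>> carry_out:
  translation:
    - [1.5,0,0]
    - [3,0.5,0]
    - [3,0.5,0]
  roll: [0,0,0]
  claw: [1,1,1]

```text
time_s: 8.45
tool_pos: [0.6016, -0.0433, 0.2913]
ee_rot: [-0.0, 0.996, 0.09, -0.004]
contact_force: [-16.9, -6.5, 9.8]
gripper_width: 0.0
```

>>> carry_out:
  translation:
    - [1.5,0,0]
    - [3,0.5,0]
    - [3,0.5,0]
  roll: [0,0,0]
  claw: [1,1,1]

```text
time_s: 8.7
tool_pos: [0.6026, -0.0433, 0.2912]
ee_rot: [-0.001, 0.996, 0.089, -0.007]
contact_force: [-26.7, -7.1, 17.1]
gripper_width: -0.0002
```

```bash
cat > ov.py <<'E'
from m import *
import sys
d=grab('scene',sys.argv[1]+'.png'); deg=-79.6
def P(p): return cv2.projectPoints(np.array(p,float).reshape(-1,3),d['rvec'],d['tvec'],d['K'],None)[0].reshape(-1,2)
im=cv2.resize(d['pixels'][160:270,260:400][:,:,::-1],None,fx=5,fy=5)
T=lambda p:tuple(int(v) for v in ((P(p)[0]-[260,160])*5+2.5))
C=np.array([.6014,-.0759])
for deg,col in((-79.6,(255,255,0)),(-72.7,(0,255,0))):
    t=np.deg2rad(deg);ux=np.array([np.cos(t),np.sin(t)]);uy=np.array([-ux[1],ux[0]])
    for s in(-.017,.017):
        e=np.sqrt(.052**2-.017**2)
        cv2.line(im,T([*(C-e*ux+s*uy),.133]),T([*(C+e*ux+s*uy),.133]),col,1)
cv2.imwrite(f'pics/{sys.argv[1]}o.png',im)
o=readout.get_obs();print(o['contact_force'],o['tool_pos'],o['time_s'])
E
python3 ov.py s9
```

```text
[-27.20860322  -5.70541629  17.15891103] [ 0.60250766 -0.04337533  0.29120999] 8.75
```

View pics/s9o.png

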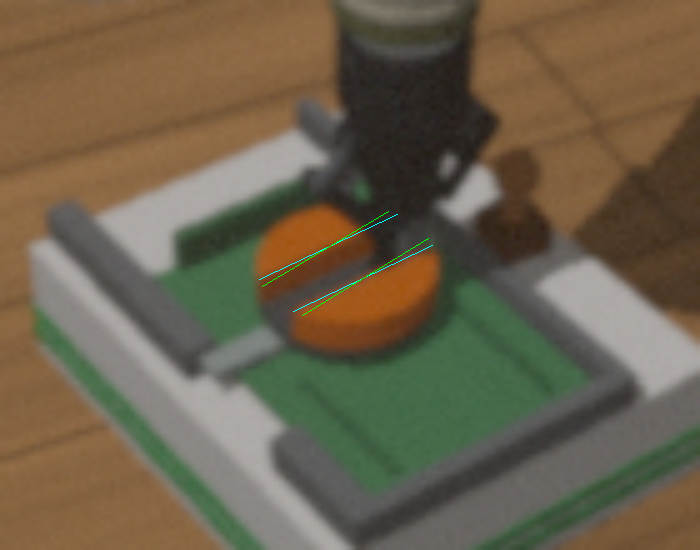

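The slot edges match the locked (cyan) overlay, and the force has risen to 27 N with almost no motion, so the latch is at its stop. I'll relieve the force and lift out.

>>> carry_out:
  translation:
    - [-4,-0.5,0]
    - [-9,-1.5,0]
    - [-11,-1.5,0]
    - [-11,-1.5,0]
  roll: [0,0,0,0]
  claw: [1,1,1,1]

```text
time_s: 9.08
tool_pos: [0.5975, -0.0422, 0.2919]
ee_rot: [-0.0, 0.996, 0.091, 0.0]
contact_force: [0.5, 0.2, 0.2]
gripper_width: -0.0003
```

>>> carry_out:
  translation:
    - [0,0,10]
    - [0,0,30]
    - [0,0,65]
    - [0,0,100]
    - [0,0,130]
  roll: [0,0,0,0,0]
  claw: [1,1,1,1,1]

```text
time_s: 9.5
tool_pos: [0.5979, -0.0427, 0.4245]
ee_rot: [0.0, 0.996, 0.091, 0.001]
contact_force: [0.4, 0.3, -0.1]
gripper_width: 0.0003
```

>>> carry_out:
  translation:
    - [-35,0,0]
    - [-70,0,0]
    - [-105,0,0]
    - [-105,0,0]
    - [-105,0,0]
  roll: [0,0,0,0,0]
  claw: [1,1,1,1,1]

```text
time_s: 9.92
tool_pos: [0.4915, -0.0425, 0.4226]
ee_rot: [-0.001, 0.996, 0.091, 0.001]
contact_force: [1.1, -0.1, -0.5]
gripper_width: 0.0
```

```bash
python3 ov.py s10; python3 -c "
from m import *
meas(dict(np.load('scene.npz')))"
```

```text
[-0.48688003  0.16026629  0.09300862] [ 0.49293523 -0.04228785  0.42265562] 9.9667
lip 34 [-0.07561006 -0.02032354] [-0.08001991 -0.07429172] [-0.07170828  0.03112512] tilt deg -0.14712472584461847
disc [ 0.01621498 -0.0231535 ] 49.473236083984375 world [ 0.60812825 -0.07784601]
slot 127 [-0.00233988 -0.02405795] case angle -87.62593953848834
tongue 134 -111.95413312852968
rail tilt -0.26037231666416566 0.06924417596305542
```

View pics/s10o.png

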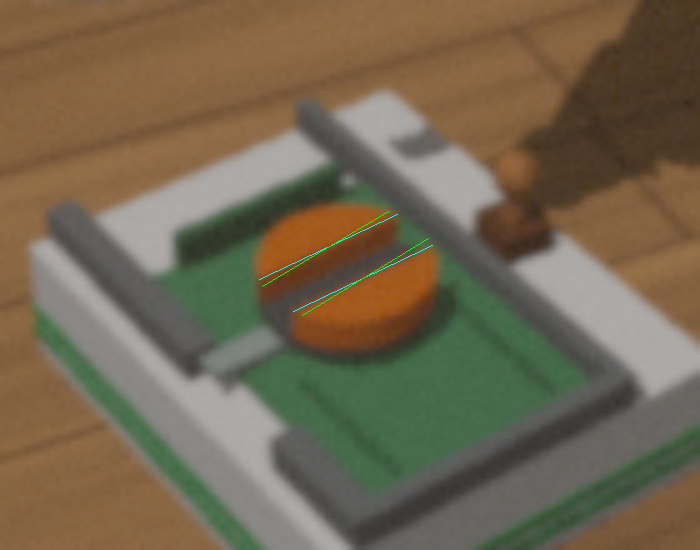

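View pics/s10.png

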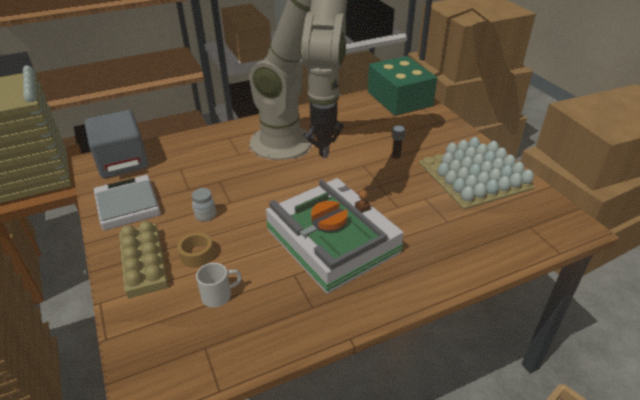

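The scene shows the latch across the lid with its tongue in the rail gap at (240,350), the lip unmoved and the hand clear. I'll cross-check with the top camera.

```bash
python3 - <<'E'
from m import *
d=grab('top','top9.png'); meas(d)
im=d['pixels'][110:250,260:400]
cv2.imwrite(f'pics/top9c.png',cv2.resize(im[:,:,::-1],None,fx=4,fy=4))
E
```

```text
lip 74 [-0.08130963 -0.04734501] [-0.08565103 -0.07867494] [-0.07500291 -0.01049289] tilt deg -1.6482754077737263
disc [0. 0.] 0.0 world [ 0.588 -0.058]
slot 0 [nan nan] case angle 0.0
rail tilt 0.0651007636627965 0.06787684418074762
  return _methods._mean(a, axis=axis, dtype=dtype,
  ret = um.true_divide(
m.py:14: RuntimeWarning: Mean of empty slice.
  u,sv,vt=np.linalg.svd(f-f.mean(0)); an=np.degrees(np.arctan2(*vt[0][::-1])); an=(an+90)%180-90
m.py:17: RuntimeWarning: Mean of empty slice.
  print('slot',len(f),f.mean(0),'case angle',an)
```

View pics/top9c.png

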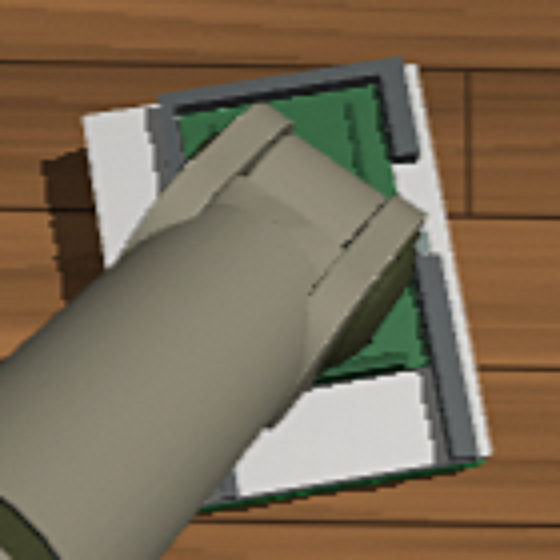

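The arm blocks the top view, so I'll move it aside for one clean check.

>>> carry_out:
  translation:
    - [0,40,0]
    - [0,80,0]
    - [0,120,0]
    - [0,160,0]
    - [0,200,0]
  roll: [0,0,0,0,0]
  claw: [1,1,1,1,1]

```text
time_s: 10.43
tool_pos: [0.4936, 0.1599, 0.4219]
ee_rot: [0.0, 0.996, 0.091, 0.001]
contact_force: [1.1, -1.2, 0.6]
gripper_width: 0.0003
```

>>> carry_out:
  translation:
    - [0,40,0]
    - [0,80,0]
    - [0,80,0]
    - [0,80,0]
  roll: [0,0,0,0]
  claw: [1,1,1,1]

```text
time_s: 10.77
tool_pos: [0.4932, 0.2408, 0.4211]
ee_rot: [0.001, 0.996, 0.094, 0.0]
contact_force: [-1.0, -1.3, -0.4]
gripper_width: 0.0005
```

```bash
python3 - <<'E'
from m import *
d=grab('top','top10.png'); meas(d)
im=d['pixels'][110:250,260:400]
cv2.imwrite(f'pics/top10c.png',cv2.resize(im[:,:,::-1],None,fx=4,fy=4))
print(readout.get_obs()['contact_force'])
E
```

```text
lip 140 [-0.08092603 -0.0188174 ] [-0.08592707 -0.07881509] [-0.07502465  0.04043499] tilt deg 0.0239562673951817
disc [ 0.01053104 -0.01919193] 51.81960678100586 world [ 0.60182254 -0.07497558]
slot 255 [ 0.01248704 -0.01942921] case angle 89.94816969668429
tongue 145 -117.94227623578712
rail tilt -0.2592149947275602 0.0699808793344473
[ 0.11508378 -0.45551889  0.0508098 ]
```

View pics/top10c.png

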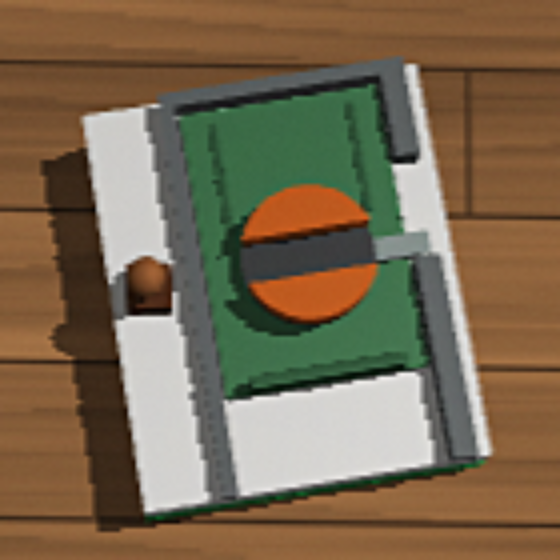

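The top view shows the slot at 90° in the case frame, the tongue in the rail gap at (400,247), the lid against its stop and the stamp in place. I'm handing it in.

```bash
python3 -c "
from h import *
print(ticket.sign_off())"
```

```text
the job is handed in; nothing more can be done
None
```

The egg carrier is closed and locked, and I handed the job in at about 11 s of the 45 s allowed; the sign-off reports no verdict.

- **Lid:** I pushed it with the shut fingertips on the lip, about 53 mm, until the force rose to about 15 N at the end stop. It was still at the stop after the latch was turned.
- **Latch:** I turned it clockwise with the fingertips in the near end of the slot until it stopped hard, at about 27 N with almost no further motion. Then I backed off, lifted out and moved the hand well clear.

**Last checks:**
- **Latch angle:** The top camera puts the slot at 90° in the case frame, which is locked. The scene camera read 87.6°, a little less but still above the 1.45 rad (83°) needed.
- **Tongue and contact:** The tongue sits in the rail gap. The hand's contact force is about zero.
- **Loose things:** The stamp and the other loose things look unmoved in the pictures; I did not measure them again.

My automatic tongue-angle readings were unreliable because they picked up other grey parts, so I did not use them. The first top-camera check was blocked by the arm, so I moved it aside and repeated it.

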